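# Clear the wheel vise and hold its jaw open at the index tab

### The arm

A 6-joint arm with a two-finger parallel gripper is mounted at the origin on the work surface. World frame = base frame: x ahead of the robot, y to its left, z up, the work surface at z = 0. Lengths are in mm, angles in rad, forces in N, time in s.
With the tool pointing down it reaches from about 300 to 775 mm from the base axis. Payload 14.6 kg.
Tool frame: the origin (TCP) lies on the centre line of the jaws, within the pads' length; the fingertips stand 19 mm ahead of it and the grasp point (between the pads) is the TCP (bot.tip_reach is the distance from the TCP to the fingertips, in mm); z points along the fingers, y is the line along which they close (so a half turn about z gives the same grasp; the last joint's range is limited). The gripper opens to 85 mm and grips with 20 to 120 N. Pads are 22 mm wide; open, the fingers measure 114 mm over their backs; the gripper's body (76 mm by 85 mm) begins 54 mm behind the grasp point. The pads swing forward as they close: fully open they stand 13 mm farther back than shut.
Start: joints at [1.189, 0.3, 1.521, -0, 1.321, -0.067], TCP at [170.292, 522.963, 250.281] pointing down, gripper open.
Joint ranges: [-3.03, 3.03], [-0.79, 2.21], [0.23, 2.52], [-1.04, 4.18], [0, 3.07], [-2.55, 2.55]. Speed limits (rad/s): [2.22, 2.22, 2.57, 3.14, 3.14, 3.14].

### API

Orientations are given as a unit quaternion [w, x, y, z].
In Python, from rig import bot gives the robot as it stands. Calls block until the motion is done:
- bot.move_to(position, orientation): joint-space move of the TCP to a pose.
- bot.servo_line(position, attitude=None, speed=150, until_force=None): straight line of the TCP; attitude=None keeps the orientation; speed is the mean speed in mm/s. With until_force (N) it stops when the force on the tool has changed by that much, and returns True; else False.
- bot.move_joints(angles): joint-space move.
- bot.move_gripper(opening, grip_force=None): finger opening in mm; grip_force is the grip in N (None keeps the last); returns when the fingers have stopped.
- bot.dwell(seconds).
- bot.ik(position, orientation): joint angles nearest the present ones, or None.
- bot.read_state(): the state.
- bot.read_camera(name): name is "scene" or "top"; returns a dict with "image" (420x560x3 uint8, blue, green, red), "depth" (420x560 float32, mm along the optical axis (not along the pixel's ray), 0 where there is no reading), "fovy" (degrees; the focal length in pixels is half the picture's height over the tangent of half this angle, whatever the lens; pixels are square), "cx", "cy" (the principal point, pixels), "eye" and "attitude" of the camera in the world. Camera axes: x right, y down, z forward; pixel columns grow to the right and rows downward; lengths in mm; the calibration is good to about 2 mm. A picture is of the moment at which its call begins.
A pose or a line that the arm cannot do raises bot.MotionError and nothing moves.
- bot.finish_job(): hands the job in; it is judged then, once.
The state is a dict: "clock": time; "joint_positions": joint angles; "qvel": joint speeds; "effort": joint torques, N m; "ee_pos": TCP position; "tool_rot": TCP orientation; "ft_force": force on the tool from outside, world axes, zero at the start; "moment": the same for the moment, N m; "grip_width": finger opening in mm; "grip_force": force on a finger pad.
Only numpy, scipy, OpenCV 4.12 (cv2) and the standard library are available. Lean on these libraries where they do the work, as an engineer would, in place of code of your own. Each camera call takes 0.05 s, during which the arm holds its last target. There are 200 camera calls.

### The job

The bed of the spring-closed wheel vise is littered with four sharp fragments of a broken bearing race: with the scraper block, not the fingers, wipe all of them off the bed into the catch trough along its left side, then stand the scraper upright on the bench again. After that take the vise jaw by its T-handle and pull it open against its spring until the jaw's pointer is level with the point of the index tab, and finish while still holding it there, so that a wheel could be set in. Leave the wheel, the jar and the dish of bearings where they are.

Things in the scene. Friction and masses are not known exactly. Their poses are not given: they have to be found in the camera images.
- vise: Fixed wheel vise; place and yaw vary. Origin on the bench; front is -x (faces the robot within 0.3 rad), left is +y. Aluminium bed plate, mm: x -120..130, y -130..80, flat top at z 28. On it a fixed rear anvil: x 90..130, y -50..50, to z 54. With the jaw closed the bed ahead of it, x -120..20, is bare but for the fragments, which lie within x -97..-3, y -47..60, and the index tab.
- trough (a point): Middle of the floor of the open steel catch trough, part of the vise, along the bed's left edge: vise x -120..130, y 80..160 mm, floor 3 mm above the bench, rims (front, back, outer) 20 mm high, 8 mm lower than the bed's top. What is pushed over the bed's left edge drops into it.
- jaw: Sliding jaw. Origin at the middle of its underside: vise x 53 mm, y 0, z 28 when closed on its stop (start). It slides along the vise's -x, to the front, at most 80 mm. A spring, 120 N/m with 5.4 N preload, always draws it shut (10 to 13 N at the tab). Steel block on the bed, 66 mm long (x), 100 wide (y), top 49 mm above the bench; closed, it covers vise x 20..86.
- tee (a point): T-handle on the jaw's middle, moving with it. Origin at the middle of its cross bar, 83 mm above the bench, at x = 53 mm, y = 0 of the vise when closed. The bar lies along the vise's y: 52 mm long (y), 12 thick (x), 14 high, on a 12 mm round post; 27 mm free between bar and jaw top. 
- jaw_pointer (a point): Tip of the narrow steel pointer that sticks out of the jaw's right (-y) side, 38 mm above the bench; moves with the jaw. At x = 31 mm, y = -82.5 mm of the vise when closed.
- mark: Index tab: dark steel block 16 x 24 x 14 mm with a point, screwed fast on the bed's right (-y) margin; its place along the vise's x varies. Origin: below the tip of its point, which looks to +y, on the bed's top (z 28 mm), at vise y -94 mm; axes as the vise's. The jaw is at the mark when pointer and this origin agree along the vise's x axis; that takes 37 to 63 mm of pull.
- scraper: The scraper block, loose, standing upright on its blade on the bench to the right or left of the vise. Black plastic blade 100 mm long (its x), 24 mm thick (its y), 45 mm high; on it a beech grip 50 mm long, 20 mm thick (y), from z = 45 to 85 mm. Origin at the middle of its underside, z up. About 0.2 kg (0.14 to 0.28).
- chip0: A fragment of a broken bearing race, dark steel, bowed, about 20 x 8 mm and 8 mm high, 12 g; one of four, lying loose on the vise's bed at the front right of the bare part. Origin at its underside.
- chip1: A fragment of a broken bearing race, dark steel, bowed, about 20 x 8 mm and 8 mm high, 12 g; one of four, lying loose on the vise's bed at the rear right of the bare part. Origin at its underside.
- chip2: A fragment of a broken bearing race, dark steel, bowed, about 20 x 8 mm and 8 mm high, 12 g; one of four, lying loose on the vise's bed at the front left of the bare part. Origin at its underside.
- chip3: A fragment of a broken bearing race, dark steel, bowed, about 20 x 8 mm and 8 mm high, 12 g; one of four, lying loose on the vise's bed at the rear left of the bare part. Origin at its underside.
- wheel: A pink urethane skate wheel, 58 mm across, 34 mm high, lying loose on the side of the vise where the scraper is not. Origin under its middle. Leave it.
- jar: Glass jar with a screw cap, 72 mm across, 95 mm high, loose, beside the rear end of the vise. Origin under its middle. Leave it.
- dish: Tin dish of bearings, 100 mm across, 22 mm high, loose, beside the rear end of the vise. Origin under its middle. Leave it.
There are look-alikes about, which are no part of the job. Leave any orange look-alike of the scraper alone.

How it is judged:
By the outcome, as a careful person would: the job done as asked, in the order asked, and still so for the second after the job is handed in, while the arm keeps its last pose, push and grip.
It also fails if it takes over 66 s, if anything falls off the work surface, if the arm or the gripper's body presses on something with over 40 N, if the wrist force passes 120 N, or if a joint passes its speed limit or range.

## Working session

There is one attempt and no reset: what is moved stays moved. The work goes in short steps, each a Python script; the robot and the scene stay as the last script left them, time stands still between calls to the robot, and variables do not carry over. Pictures are saved under pics/ and viewed, at most 10 in all, crops included, and the job is handed in when it is done.

```bash
ls; mkdir -p pics; cat > h.py <<'E'
import numpy as np, cv2, pickle
from scipy.spatial.transform import Rotation as R
from rig import bot
def rot(q): return R.from_quat([q[1],q[2],q[3],q[0]]).as_matrix()
def cloud(c):
    d=c["depth"]; h,w=d.shape; f=h/2/np.tan(np.radians(c["fovy"])/2)
    v,u=np.mgrid[:h,:w]
    p=np.stack([(u-c["cx"])/f*d,(v-c["cy"])/f*d,d],-1)@rot(c["attitude"]).T+np.array(c["eye"])
    p[d<=0]=np.nan
    return p
def snap(n):
    c=bot.read_camera(n); return c,cloud(c)
def down(yaw):  # tool z down, tool y axis direction: closing line at angle yaw+90deg; tool x at yaw
    q=(R.from_euler('z',yaw)*R.from_euler('x',np.pi)).as_quat(); return [q[3],q[0],q[1],q[2]]
E
python3 - <<'E'
from h import *
for n in("top","scene"):
    c,p=snap(n); print(n,c["eye"],c["attitude"],c["fovy"],c["cx"],c["cy"])
    pickle.dump((c,p),open(f"{n}.pkl","wb")); cv2.imwrite(f"pics/{n}0.png",cv2.resize(c["image"],(784,588)))
print(bot.read_state())
E
```

```text
pics
top [ 422.92368039   -3.64027862 1391.35025389] [ 0.03792451 -0.69583234  0.71658589 -0.02972789] 43.999705469857346 295.8066687135476 210.0053123026397
scene [1269.12131065 -299.41169852  593.13644697] [-0.40533819  0.72867478  0.48431073 -0.26490967] 53.502017943352726 273.13398335357425 209.3718119884943
{'clock': 0.1, 'joint_positions': array([ 1.18935840e+00,  3.00451989e-01,  1.52150606e+00, -4.95194622e-05,
        1.32067592e+00, -6.65772407e-02]), 'qvel': array([-0.00179693, -0.00115116, -0.00236383, -0.00016743,  0.00104023,
        0.00058425]), 'effort': array([ 1.37639570e-03, -5.44377851e+01, -3.62370300e+01, -9.11210827e-05,
        3.07053189e-03, -2.63246960e-05]), 'ee_pos': array([170.26065252, 522.79489477, 249.76351761]), 'tool_rot': array([-9.22714443e-05,  1.56774760e-01,  9.87634246e-01, -5.12977022e-04]), 'ft_force': array([ 0.5201035 , -0.12800067, -0.10968619]), 'moment': array([-0.03619036, -0.013357  , -0.0182019 ]), 'grip_force': 0.0, 'grip_width': 85.02378219614326}
```

View pics/top0.png

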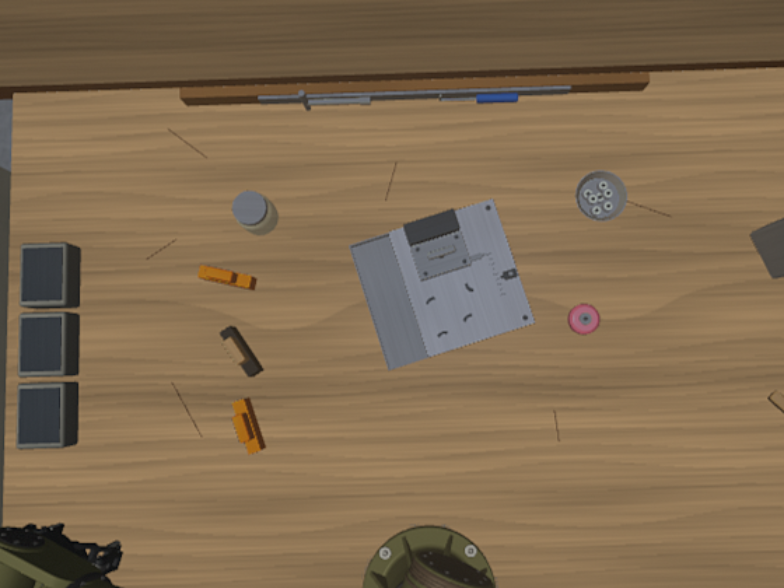

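View pics/scene0.png

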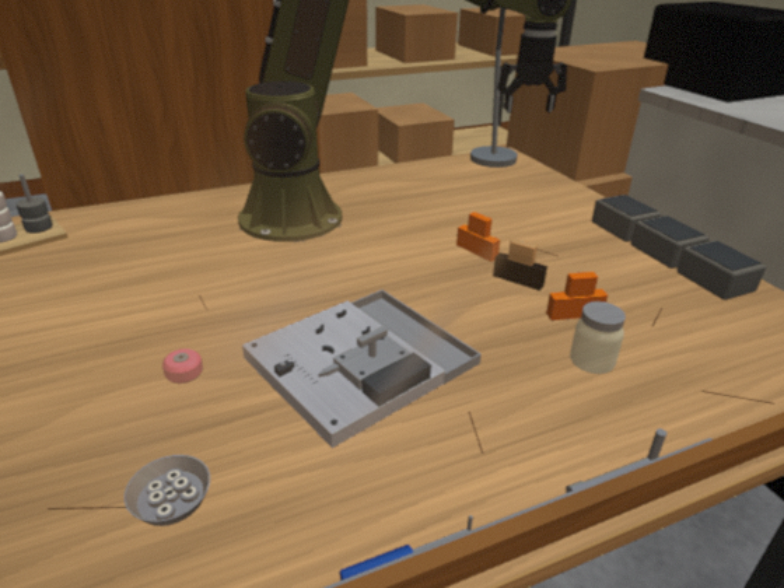

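```bash
cat > m.py <<'E'
from h import *
c,p=pickle.load(open("top.pkl","rb")); im=c["image"]
x,y,z=p[...,0],p[...,1],p[...,2]
def reg(u0,v0,u1,v1):  # in 784-scaled pixels
    m=np.zeros(z.shape,bool); k=1/1.4; m[int(v0*k):int(v1*k),int(u0*k):int(u1*k)]=1; return m
print("bench z",np.nanmedian(z[reg(300,400,500,450)]))
b=reg(340,190,545,375)&(z>25.5)&(z<31)
n,l,s,_=cv2.connectedComponentsWithStats(b.astype(np.uint8)); b=l==1+np.argmax(s[1:,4])
r=cv2.minAreaRect(np.c_[x[b],y[b]].astype(np.float32)); print("bed",r, np.median(z[b]))
box=cv2.boxPoints(r); print(box)
s=reg(200,310,285,390)
for lo,hi in((40,50),(78,92)):
    m=s&(z>lo)&(z<hi); q=np.c_[x[m],y[m]].astype(np.float32); print("scr",lo,m.sum(),np.median(z[m]),cv2.minAreaRect(q),q.mean(0))
E
python3 m.py; python3 - <<'E'
import cv2
im=cv2.imread('pics/top0.png')
from pickle import load
c,_=load(open('top.pkl','rb'))
cv2.imwrite('pics/crop0.png',cv2.resize(c["image"][135:270,245:390],(788,734)[0:1]*0 or (640,596),interpolation=cv2.INTER_CUBIC))
E
```

```text
bench z -1.836225380884457
bed ((583.6249389648438, -77.62445068359375), (249.47396850585938, 209.71083068847656), 16.286588668823242) 27.568454266026265
[[ 434.48764   -11.958275]
 [ 493.2994   -213.25362 ]
 [ 732.7622   -143.29062 ]
 [ 673.95044    58.004715]]
scr 40 160 43.6959632849896 ((456.0140380859375, 339.13018798828125), (99.81575012207031, 24.75018310546875), 33.03594207763672) [453.47614 336.34778]
scr 78 153 83.43778370152359 ((455.74810791015625, 339.53515625), (49.96168899536133, 20.301469802856445), 33.53790283203125) [455.99194 338.9999 ]
```

View pics/crop0.png

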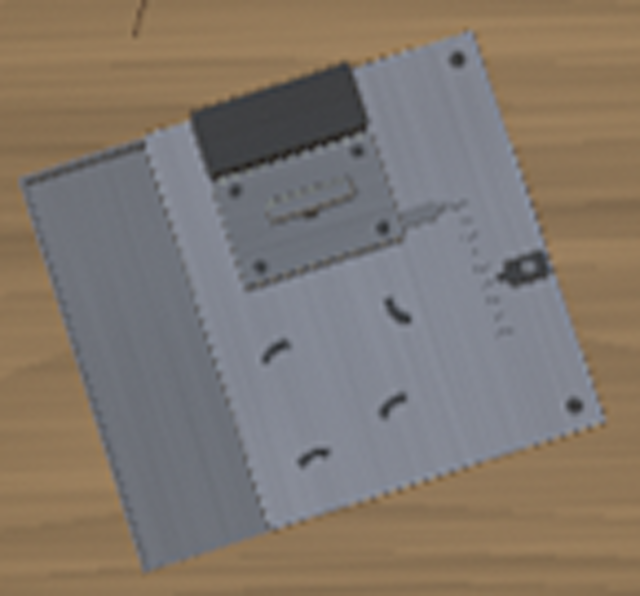

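```bash
cat >> h.py <<'E'
V0=np.array([571.8,-55.0]); YAW=np.radians(16.287)
RV=np.array([[np.cos(YAW),-np.sin(YAW)],[np.sin(YAW),np.cos(YAW)]])
def w2v(P): return (np.asarray(P)[...,:2]-V0)@RV
def v2w(x,y,z): return [*(V0+RV@np.array([x,y])),z]
def unproj(c,u,v,z):
    f=c["image"].shape[0]/2/np.tan(np.radians(c["fovy"])/2)
    d=np.stack([(u-c["cx"])/f,(v-c["cy"])/f,np.ones_like(u*1.)],-1)@rot(c["attitude"]).T; e=np.array(c["eye"])
    return e+d*((z-e[2])/d[...,2])[...,None]
E
cat > m2.py <<'E'
from h import *
for n in("top","scene"):
    c,p=pickle.load(open(n+".pkl","rb")); g=cv2.cvtColor(c["image"],cv2.COLOR_BGR2GRAY).astype(float)
    x,y,z=p[...,0],p[...,1],p[...,2]; vv=w2v(p)
    print(n)
    if n=="scene":
        b=(z>24)&(z<32)&(abs(vv[...,0])<200)&(abs(vv[...,1])<200)
        k,l,s,_=cv2.connectedComponentsWithStats(b.astype(np.uint8)); b=l==1+np.argmax(s[1:,4])
        print("bed",cv2.minAreaRect(np.c_[x[b],y[b]].astype(np.float32)),np.median(z[b]))
    j=(z>45)&(z<52)&(vv[...,0]>-10)&(vv[...,0]<88)&(abs(vv[...,1])<60)
    print("jaw top",j.sum(),np.median(z[j]),np.percentile(vv[j],[1,50,99],axis=0).round(1).tolist())
    t=(z>76)&(z<94)&(abs(vv[...,1])<40)&(vv[...,0]>20)&(vv[...,0]<86)
    print("tee",t.sum(),np.median(z[t]),np.percentile(vv[t],[2,50,98],axis=0).round(1).tolist())
    vi,ui=np.mgrid[:g.shape[0],:g.shape[1]]
    V=w2v(unproj(c,ui,vi,32.)); X,Y=V[...,0],V[...,1]
    m=(X>-110)&(X<14)&(Y>-62)&(Y<72)&(g<95)
    k,l,s,_=cv2.connectedComponentsWithStats(m.astype(np.uint8))
    for i in range(1,k):
        if s[i,4]>4: q=V[l==i]; print(" chip",s[i,4],q.mean(0).round(1),q.min(0).round(),q.max(0).round())
    V=w2v(unproj(c,ui,vi,42. if n=="top" else 36.)); X,Y=V[...,0],V[...,1]
    m=(X>-70)&(X<30)&(Y>-126)&(Y<-88)&(g<95)
    q=V[m]; print(" tab",m.sum(),q.mean(0).round(1),q.min(0).round(1),q.max(0).round(1))
    for y0 in range(-120,-90,4):
        r=m&(Y>=y0)&(Y<y0+4); 
        if r.any(): print("   ",y0+2,(X[r].mean()).round(1),np.ptp(X[r]).round(1))
E
python3 m2.py
```

```text
top
jaw top 647 47.761466451248225 [[20.4, -49.0], [49.4, 0.2], [85.2, 49.0]]
tee 103 87.45346355590414 [[47.0, -24.7], [52.3, -0.0], [58.8, 24.7]]
 chip 14 [-18.8 -33. ] [-25. -38.] [-11. -28.]
 chip 12 [-17.3  42.3] [-22.  35.] [-14.  50.]
 chip 15 [-69.8 -12.5] [-76. -21.] [-66.  -5.]
 chip 12 [-84.7  41.6] [-88.  32.] [-82.  49.]
 tab 55 [ -18.6 -111.5] [ -26.  -125.2] [-11.  -96.2]
    -118 -18.8 14.1
    -114 -18.5 14.1
    -110 -18.7 14.1
    -106 -18.6 14.1
    -102 -18.0 14.1
    -98 -19.5 3.3
scene
bed ((586.3728637695312, -76.99435424804688), (253.3616180419922, 211.67910766601562), 16.330991744995117) 27.882787343906898
jaw top 820 48.83814513741669 [[25.9, -50.1], [60.9, -9.3], [87.6, 48.3]]
tee 175 87.71236600982655 [[51.8, -25.8], [60.3, -3.1], [63.8, 22.9]]
 chip 20 [-82.7  41.8] [-88.  32.] [-77.  52.]
 chip 18 [-68.6 -12. ] [-76. -20.] [-62.  -2.]
 chip 14 [-17.4  44.7] [-23.  36.] [-13.  53.]
 chip 41 [ 8.4 33.8] [-1. 12.] [13. 61.]
 chip 24 [-17.3 -31.2] [-27. -37.] [ -7. -26.]
 tab 89 [ -14.9 -112.5] [ -28.5 -125.3] [ -3.4 -95.4]
    -118 -16.0 21.9
    -114 -15.3 24.8
    -110 -13.4 17.8
    -106 -13.0 15.2
    -102 -17.2 19.5
    -98 -15.7 8.3
    -94 -16.9 0.0
```

```bash
python3 - <<'E'
from h import *
S=np.array([455.9,339.3]); a=np.radians(33.3)
bot.move_gripper(50)
bot.move_to([*S,180],down(a))
bot.servo_line([*S,69],speed=120,until_force=8)
print(bot.read_state()["ee_pos"])
bot.move_gripper(10,grip_force=60)
s=bot.read_state(); print(s["ee_pos"],s["grip_width"],s["grip_force"],s["joint_positions"])
z0=s["ee_pos"][2]
bot.servo_line([*S,185],speed=150)
bot.move_to(v2w(-50,-68,185),down(YAW))
bot.servo_line(v2w(-50,-68,z0+28+6),speed=100)
s=bot.read_state(); print(s["clock"],s["ee_pos"],w2v(s["ee_pos"]),s["grip_width"],s["ft_force"])
c,p=snap("top"); cv2.imwrite("pics/a.png",cv2.resize(c["image"][115:275,230:400],(680,640-60),interpolation=cv2.INTER_CUBIC))
c,p=snap("scene"); cv2.imwrite("pics/b.png",cv2.resize(c["image"][160:330,150:400],(800,544),interpolation=cv2.INTER_CUBIC))
E
```

```text
[456.20996118 339.58030069  69.77307463]
[456.11397127 339.45679633  69.59429098] 19.17031106954583 58.958839774131775 [5.75374965e-01 5.50106886e-01 1.62354997e+00 3.30092378e-05
 9.67032791e-01 1.56493478e+00]
7.0917 [ 543.22254267 -134.37181076  104.24628293] [-49.69035322 -68.17201924] 19.1997782798319 [ 0.82226487 -0.22366048 -1.60458148]
```

View pics/b.png

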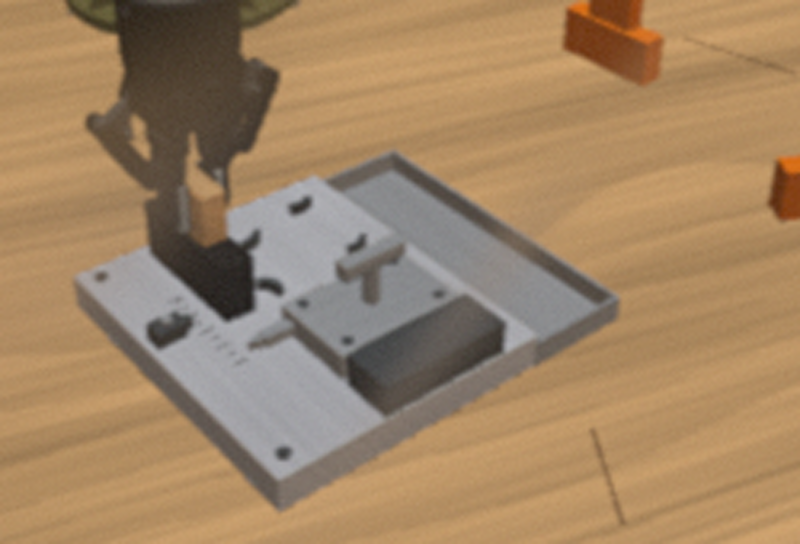

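```bash
python3 - <<'E'
from h import *
z=69.6+28.5
print(bot.servo_line(v2w(-50,-68,z),speed=30,until_force=6)); s=bot.read_state(); print(s["ee_pos"],s["ft_force"])
bot.servo_line(v2w(-50,60,z),speed=60)
s=bot.read_state(); print(w2v(s["ee_pos"]),s["ee_pos"][2],s["ft_force"])
bot.servo_line(v2w(-50,86,z),speed=60)
bot.dwell(0.3)
s=bot.read_state(); print(s["clock"],w2v(s["ee_pos"]),s["ee_pos"][2],s["grip_width"],s["ft_force"])
bot.servo_line(v2w(-50,86,185),speed=150)
bot.move_to(v2w(-170,200,200),down(YAW))
c,p=snap("top"); cv2.imwrite("pics/c.png",cv2.resize(c["image"][115:275,230:400],(680,640),interpolation=cv2.INTER_CUBIC)[:600])
E
```

```text
False
[ 542.79499462 -134.28181932   97.9540027 ] [-0.07642324  0.04224183 -2.15515235]
[-50.0195388  59.849126 ] 98.08214273395643 [-0.48981977  0.47840159 -2.00502107]
10.6917 [-50.00174958  85.79183237] 98.11260941711333 19.517831390426753 [ 0.8409566   1.14007947 -1.06094876]
```

View pics/c.png

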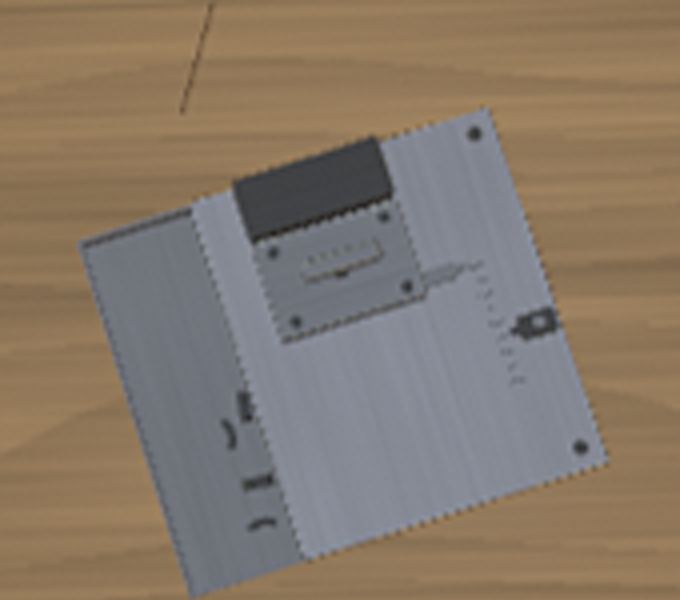

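```bash
python3 - <<'E'
from h import *
c,p=snap("top"); V=w2v(p); g=cv2.cvtColor(c["image"],cv2.COLOR_BGR2GRAY)
m=(V[...,0]>-118)&(V[...,0]<10)&(V[...,1]>70)&(V[...,1]<150)&(g<90)
k,l,s,_=cv2.connectedComponentsWithStats(m.astype(np.uint8))
for i in range(1,k):
    if s[i,4]>3: q=V[l==i]; print(s[i,4],q.mean(0).round(1),q.min(0).round(),q.max(0).round(),np.percentile(p[...,2][l==i],[0,50,100]).round(1))
S=np.array([455.9,339.3]); a=np.radians(33.3)
bot.move_to([*S,185],down(a))
bot.servo_line([*S,76],speed=120)
print(bot.servo_line([*S,67.5],speed=20,until_force=5)); s=bot.read_state(); print(s["ee_pos"],s["ft_force"])
bot.move_gripper(50); bot.dwell(0.2)
bot.servo_line([*S,185],speed=120)
bot.move_to(v2w(-60,60,230),down(YAW+np.pi/2))
c,p=snap("top"); pickle.dump((c,p),open("top2.pkl","wb"))
x,y,z=p[...,0],p[...,1],p[...,2]
r=np.hypot(x-S[0],y-S[1])<80
for lo,hi in((40,50),(78,92)):
    m=r&(z>lo)&(z<hi); print(m.sum(),np.median(z[m]),cv2.minAreaRect(np.c_[x[m],y[m]].astype(np.float32)))
print(bot.read_state()["clock"],bot.read_state()["joint_positions"])
E
```

```text
23 [-8.6 85.6] [-19.  82.] [ 2. 89.] [-2.2  6.9 15.3]
15 [-22.5 100.3] [-31.  97.] [-13. 103.] [ 0.   8.8 11.7]
21 [-59.7  91.4] [-64.  82.] [-56. 102.] [ 2.8  7.2 14.9]
13 [-86.2  99.3] [-90.  91.] [-83. 107.] [ 0.7  9.1 12.3]
True
[456.09384628 339.37357874  69.5858447 ] [-0.95688869 -1.86553818  6.08453141]
168 43.68587717038508 ((455.50042724609375, 339.4131164550781), (100.1712646484375, 25.205398559570312), 33.131378173828125)
151 82.96274575820894 ((455.437255859375, 338.9174499511719), (48.49523162841797, 20.25143814086914), 33.762699127197266)
18.1833 [-1.01368547e-01  2.01928930e-01  1.69263712e+00  7.52304858e-05
  1.24730673e+00 -3.85704391e-01]
```

```bash
python3 - <<'E'
from h import *
q=down(YAW+np.pi/2)
bot.move_to(v2w(52.5,0,160),q)
print(bot.servo_line(v2w(52.5,0,83),speed=80,until_force=8))
bot.move_gripper(2,grip_force=90)
s=bot.read_state(); print(s["grip_width"],s["grip_force"],s["ft_force"]@np.array([RV[0,0],RV[1,0],0]),w2v(s["ee_pos"]),s["ee_pos"][2])
x0=w2v(s["ee_pos"])[0]
bot.servo_line(v2w(x0-49.6,0,83),speed=40)
bot.dwell(0.5)
s=bot.read_state(); print(s["grip_width"],s["grip_force"],RV.T@s["ft_force"][:2],w2v(s["ee_pos"]),w2v(s["ee_pos"])[0]-x0,s["clock"])
for n in("top","scene"):
    c,p=snap(n); pickle.dump((c,p),open(n+"3.pkl","wb"))
c=pickle.load(open("top3.pkl","rb"))[0]; A=c["image"][150:250,300:390]
B=pickle.load(open("scene3.pkl","rb"))[0]["image"][220:330,160:290]
cv2.imwrite("pics/d.png",np.hstack([cv2.resize(A,(360,400),interpolation=cv2.INTER_CUBIC),cv2.resize(B,(440,400),interpolation=cv2.INTER_CUBIC)]))
E
```

```text
False
10.157033631173515 88.91162596642971 4.981098018858221 [53.15567849 -0.05866318] 83.5898935498754
10.565810082344205 88.45389224588871 [10.76896017  0.41627292] [ 4.78405429 -0.03146764] -48.37162420809908 22.25
```

View pics/d.png

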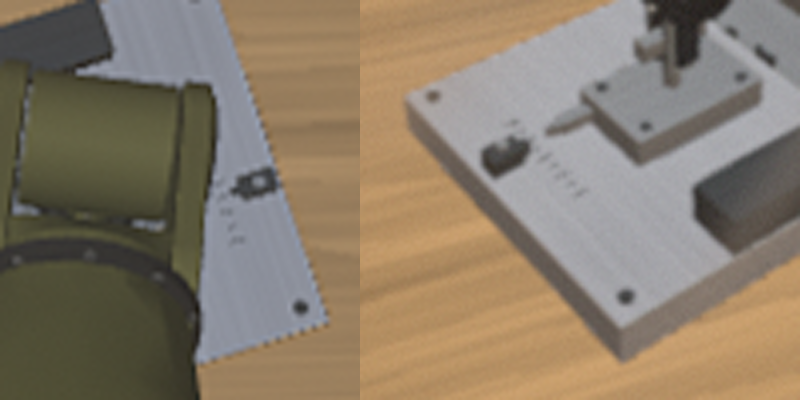

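```bash
cat > rect.py <<'E'
from h import *
def rect(c,z,X,Y,k=6):
    f=c["image"].shape[0]/2/np.tan(np.radians(c["fovy"])/2)
    gx,gy=np.meshgrid(np.arange(X[0],X[1],1/k),np.arange(Y[1],Y[0],-1/k),indexing='ij')
    P=np.c_[(np.c_[gx.ravel(),gy.ravel()]@RV.T+V0),np.full(gx.size,z)]
    q=(P-np.array(c["eye"]))@rot(c["attitude"]); u=q[:,0]/q[:,2]*f+c["cx"]; v=q[:,1]/q[:,2]*f+c["cy"]
    s=gx.shape; return cv2.remap(c["image"],u.reshape(s).astype(np.float32),v.reshape(s).astype(np.float32),cv2.INTER_CUBIC)[::-1].copy()
if __name__=="__main__":
    top=pickle.load(open("top.pkl","rb"))[0]; s0=pickle.load(open("scene.pkl","rb"))[0]; s3=pickle.load(open("scene3.pkl","rb"))[0]
    P=[]
    for c,z,X in((top,42,(-35,5)),(top,38,(11,51)),(s3,42,(-35,5)),(s3,38,(-38,2)),(s0,38,(11,51))):
        a=rect(c,z,X,(-127,-70),7); 
        for t in range(int(np.ceil(X[0]/10)*10),X[1],5):
            v=int((X[1]-t)*7); cv2.line(a,(0,v),(12 if t%10==0 else 5,v),(0,0,255),1)
            if t%10==0: cv2.putText(a,str(t),(14,v+5),0,.4,(0,0,255),1)
        for y in range(-120,-70,10): cv2.line(a,(int((-70-y)*7),0),(int((-70-y)*7),5),(255,0,0),1)
        P.append(a)
    P.append(np.zeros_like(P[0]))
    o=np.vstack([np.hstack(P[:2]),np.hstack(P[2:4]),np.hstack(P[4:])]); cv2.imwrite("pics/e.png",cv2.resize(o,(560,589)) if 0 else cv2.resize(o,None,fx=.71,fy=.71,interpolation=cv2.INTER_AREA)); 
    # subpixel centres across x
    for nm,c,z,X,ys in(("top tab",top,42,(-40,6),range(-120,-94,2)),("top ptr",top,38,(18,44),range(-82,-52,3)),("s3 tab",s3,42,(-40,6),range(-120,-94,2)),("s3 ptr",s3,38,(-34,-2),range(-82,-52,3)),("s0 ptr",s0,38,(15,47),range(-82,-52,3)),("s0 tab",s0,42,(-40,6),range(-120,-94,2))):
        r=[]
        for y in ys:
            a=cv2.cvtColor(rect(c,z,X,(y-1,y+1),4),cv2.COLOR_BGR2GRAY).mean(1)[::-1]
            w=np.clip(np.median(a)-a-8,0,None) if "ptr" in nm else np.clip(130-a,0,None); xs=X[0]+np.arange(len(a))/4
            h=w>w.max()/2
            r.append((y,round(xs[h].min(),1),round(xs[h].max(),1),round(w.max())))
        print(nm,r)
E
python3 rect.py
```

```text
top tab [(-120, np.float64(-27.0), np.float64(-10.8), 75), (-118, np.float64(-26.5), np.float64(-11.2), 79), (-116, np.float64(-26.5), np.float64(-11.0), 75), (-114, np.float64(-27.0), np.float64(-10.8), 72), (-112, np.float64(-27.0), np.float64(-10.8), 73), (-110, np.float64(-26.5), np.float64(-11.2), 78), (-108, np.float64(-26.2), np.float64(-11.2), 78), (-106, np.float64(-26.2), np.float64(-11.0), 74), (-104, np.float64(-26.8), np.float64(-10.8), 73), (-102, np.float64(-26.0), np.float64(-11.2), 70), (-100, np.float64(-23.0), np.float64(-15.2), 72), (-98, np.float64(-21.0), np.float64(-16.5), 75), (-96, np.float64(-21.2), np.float64(-16.5), 58)]
top ptr [(-82, np.float64(30.0), np.float64(33.2), 8), (-79, np.float64(30.2), np.float64(34.0), 20), (-76, np.float64(29.0), np.float64(33.2), 28), (-73, np.float64(27.8), np.float64(34.5), 15), (-70, np.float64(26.5), np.float64(29.2), 14), (-67, np.float64(27.0), np.float64(34.5), 13), (-64, np.float64(27.5), np.float64(35.8), 14), (-61, np.float64(26.8), np.float64(29.8), 14), (-58, np.float64(27.0), np.float64(34.5), 13), (-55, np.float64(27.2), np.float64(36.0), 14)]Traceback (most recent call last):
  File "rect.py", line 27, in <module>
    r.append((y,round(xs[h].min(),1),round(xs[h].max(),1),round(w.max())))
                      ~~~~~~~~~^^
    return umr_minimum(a, axis, None, out, keepdims, initial, where)
ValueError: zero-size array to reduction operation minimum which has no identity
```

View pics/e.png

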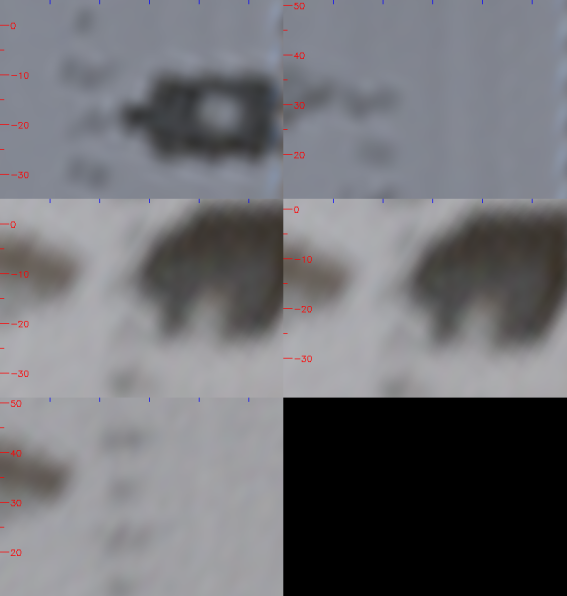

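```bash
sed -i 's/^            h=w>w.max()\/2/            h=w>=w.max()\/2/' rect.py; python3 - <<'E'
from h import *
from rect import rect
bot.servo_line(v2w(2.2,0,83),speed=15); bot.dwell(0.6)
s=bot.read_state(); print(w2v(s["ee_pos"]),53.16-w2v(s["ee_pos"])[0],s["grip_width"],RV.T@s["ft_force"][:2],s["clock"])
s4=bot.read_camera("scene"); pickle.dump((s4,0),open("scene4.pkl","wb")); s0=pickle.load(open("scene.pkl","rb"))[0]; top=pickle.load(open("top.pkl","rb"))[0]
G=lambda *a:cv2.cvtColor(rect(*a),cv2.COLOR_BGR2GRAY)
k=6
# pull from jaw/pointer patches (template from closed picture, searched in the new one)
for nm,z,X,Y in(("pointer",38,(24,44),(-86,-52)),("jaw front right",49,(14,46),(-54,-22)),("jaw rear right",49,(60,86),(-54,-22))):
    T=G(s0,z,X,Y,k); I=G(s4,z,(X[0]-62,X[1]-38),(Y[0]-4,Y[1]+4),k)
    r=cv2.matchTemplate(I,T,cv2.TM_CCOEFF_NORMED); _,sc,_,(u,v)=cv2.minMaxLoc(r)
    # row v in I is X = X[1]-38 - v/k for top edge
    print(nm,"shift",38+v/k,"dy",u/k-4,sc)
# scene-vs-top bias on the bed corner screws and on the tab's screw
for nm,z,X,Y in(("screw rear",28,(105,130),(-128,-105)),("screw front",28,(-120,-98),(-128,-105)),("tab",42,(-34,0),(-127,-92))):
    for cn,c in(("top",top),("s4",s4)):
        a=G(c,z,X,Y,k).astype(float)[::-1]; w=np.clip((np.median(a)-15-a),0,None) if nm!="tab" else np.clip(120-a,0,None)
        xs=X[0]+np.arange(a.shape[0])/k; ys=Y[1]-np.arange(a.shape[1])/k
        print(nm,cn,(w.sum(1)@xs/w.sum()).round(2),(w.sum(0)@ys/w.sum()).round(2))
E
```

```text
[ 3.45768988 -0.02427828] 49.70231011799372 10.158296479995755 [10.75266162  0.03989136] 23.2
pointer shift 50.166666666666664 dy -0.5 0.9896467924118042
jaw front right shift 50.166666666666664 dy -0.16666666666666652 0.9625526666641235
jaw rear right shift 50.166666666666664 dy 0.0 0.9912338256835938
screw rear top 115.86 -116.11
screw rear s4 116.4 -114.74
screw front top -104.7 -115.9
screw front s4 -104.08 -114.64
tab top -18.94 -111.77
tab s4 -9.18 -114.64
```

```bash
python3 - <<'E'
from h import *
from rect import rect
G=lambda *a:cv2.cvtColor(rect(*a),cv2.COLOR_BGR2GRAY).astype(float)
C=[pickle.load(open(n+".pkl","rb"))[0] for n in("top","top2","scene","scene3","scene4")]
def edges(cs,z,y):
    a=np.mean([G(c,z,(-50,20),(y-1.5,y+1.5),4).mean(1)[::-1] for c in cs],0); xs=-50+np.arange(len(a))/4
    bg=np.median(np.r_[a[:40],a[-40:]]); h=a<(bg+a.min())/2; return xs[h].min(),xs[h].max()
for nm,cs,off in(("top",C[:2],0),("scene",C[2:],-0.6)):
  for y in(-118,-115,-112,-109,-106,-103,-98,-96):
    f,r=edges(cs,42,y)[0],edges(cs,28,y)[1]; f8,r8=edges(cs,28,y)[0],edges(cs,42,y)[1]
    print(nm,y,"z42 front/rear",f+off,r8+off,"z28 front/rear",f8+off,r+off)
B=rect(C[4],42,(-40,10),(-130,-60),11); cv2.imwrite("pics/f.png",B)
E
```

```text
top -118 z42 front/rear -26.5 -11.0 z28 front/rear -25.5 -9.75
top -115 z42 front/rear -26.75 -10.75 z28 front/rear -26.25 -9.25
top -112 z42 front/rear -27.25 -10.75 z28 front/rear -25.5 -9.75
top -109 z42 front/rear -26.5 -11.25 z28 front/rear -25.25 -9.75
top -106 z42 front/rear -26.5 -10.75 z28 front/rear -25.75 -9.5
top -103 z42 front/rear -26.75 -11.0 z28 front/rear -23.75 -11.5
top -98 z42 front/rear -21.25 -16.25 z28 front/rear -20.0 -15.25
top -96 z42 front/rear -21.25 -16.25 z28 front/rear -19.75 -15.5
scene -118 z42 front/rear -23.35 3.15 z28 front/rear -36.1 -11.6
scene -115 z42 front/rear -20.6 3.15 z28 front/rear -38.6 -11.85
scene -112 z42 front/rear -16.1 2.9 z28 front/rear -39.35 -12.1
scene -109 z42 front/rear -18.1 1.4 z28 front/rear -39.1 -12.1
scene -106 z42 front/rear -22.1 -0.85 z28 front/rear -32.85 -12.1
scene -103 z42 front/rear -21.6 -2.85 z28 front/rear -31.85 -12.6
scene -98 z42 front/rear -16.1 -7.35 z28 front/rear -37.85 -16.1
scene -96 z42 front/rear -34.85 16.65 z28 front/rear -38.35 -17.35
```

View pics/f.png

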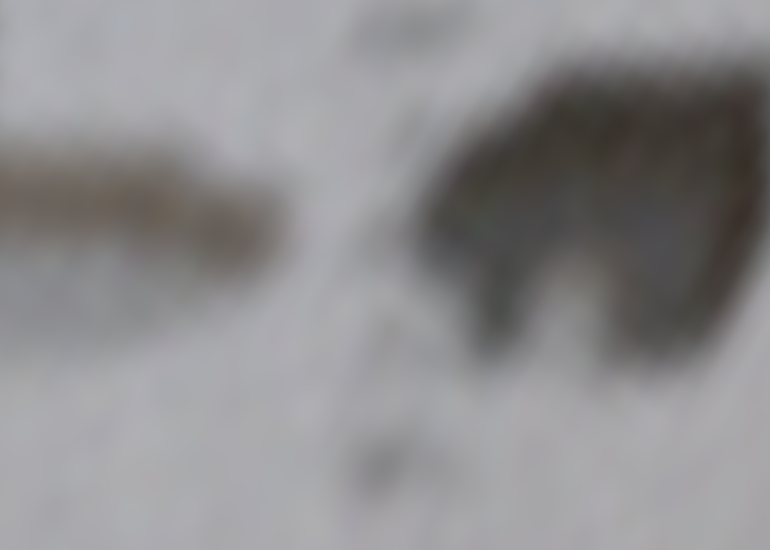

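```bash
python3 - <<'E'
from h import *
s=bot.read_state(); print(w2v(s["ee_pos"]),s["grip_force"],s["clock"])
print(bot.finish_job())
E
```

```text
[ 3.45281488 -0.01511323] 88.53276327252388 23.25
the job is handed in; nothing more can be done
None
```

I handed the job in at 23.3 s, with all four fragments in the trough and the scraper upright where it first stood. The gripper is still holding the jaw open about 50 mm. The cameras and arm put the pointer within about 1 mm of the index tab's point; the last alignment came from measurement, because the arm hid the pointer from the top camera. I didn't touch the wheel, jar or dish.

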